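# Post a specimen box through the transfer hatch's hanging flap

## Task

Push the flat square specimen box along the hatch's deck until it is in front of the mouth, then push it on through the hanging flap so that it goes over the inner edge and slides down into the catch tray, and draw the fingers back out so that the flap swings shut behind it. Only push the box with the fingers, do not lift or carry it, and leave the little jar on the deck and the other glassware around the hatch where they stand.

Things in the scene. Friction and masses are not known exactly. Their poses are not given: they have to be found in the camera images.
- hatch: Transfer hatch fixed on the bench: white pedestal with a flat grey deck, a low white wall with a mouth in its middle, a chute with clear sides behind. Origin on the bench (z = 0) under the flap's hinge line, middle of the mouth; x points from the deck through the mouth into the chute, y left, z up. Deck top 75 mm above the bench, x -195 to 5 mm, y -165 to 165 mm. Two guide strips 22 mm high flank the mouth.
- mouth (a point): Middle of the mouth at deck level, under the hinge. Mouth 100 mm wide, 64 mm high, under a lintel bar 10 mm square. The wall is 10 mm thick (hatch x -5 to 5 mm), its top 74 mm above the deck. The guide strips funnel from about 140 mm apart 42 mm before the hinge line to 97 mm at the wall. Fingers pointing straight down strike the lintel; leaning 25 or more degrees forward, into the chute, they pass under it.
- inner_edge (a point): Middle of the edge where the level floor ends, 38 mm beyond the hinge line, at deck height. Beyond it a smooth 40 degree slide drops to the catch tray, floor 20 mm above the bench, hatch x 104 to 240 mm, under guard bars 150 mm above the bench. The box goes over once its middle is past this edge: its rear face is then about 3 to 7 mm beyond the hinge line, so fingertips must follow it under the lintel.
- flap (a joint): Swing of the steel flap, rad: 0 = hanging shut in the mouth, grows as its lower edge is pushed into the chute (to 1.55). It opens only inwards and falls shut by its own weight (50 g; under 1 N opens it). The hinge lies 62 mm above the deck at hatch x = 0.
- flap_edge (a point): Middle of the flap's lower edge, 58 mm below its hinge and 4 mm above the deck when shut. The flap is 94 mm wide and 3 mm thick.
- box_center (a point): Centre of the loose specimen box: grey plastic, 70 x 70 mm square and 32 mm high, about 0.1 to 0.2 kg, white paper patch on its lid, lying flat on the deck to the left or to the right of the mouth, sometimes a little turned. The axes are along its sides, z up. Pushes easily; it slides without tipping if pushed at 10 to 22 mm above the deck.
- deck_jar: Small lidded glass jar, 38 mm across and 42 mm high, loose on the deck on the other side of the mouth. Origin at the centre of its underside. Leave it alone.
- flask: Conical glass flask, 72 mm across and 110 mm high, loose on the bench behind the wall, beside the chute. Origin at the centre of its underside. Leave it alone.
- reagent: Amber bottle, 56 mm across and 130 mm high, loose on the bench behind the wall, on the other side of the chute. Origin at the centre of its underside. Leave it alone.
There are look-alikes about, which are no part of the job. What is meant by the part that bears box_center is not brown or red, and is the larger of those in its own colour.

How it is judged:
By the outcome, as a careful person would: the job done as asked, in the order asked, and still so for the second after the job is handed in, with the robot touching nothing.
It also fails if it takes over 64 s, if anything falls off the work surface, if the arm or the gripper's body presses on something with over 40 N, if the wrist force passes 120 N, or if a joint passes its speed limit or range.

## Robot

A 6-joint arm with a two-finger parallel gripper is mounted at the origin on the work surface. World frame = base frame: x ahead of the robot, y to its left, z up, the work surface at z = 0. Lengths are in m, angles in degrees, forces in N, time in s.
With the tool pointing down it reaches from about 0.4 to 0.825 m from the base axis. Payload 7 kg.
Tool frame: the origin (TCP) lies midway between the tips of the shut fingers; the grasp point (between the pads) lies 19 mm behind it; z points along the fingers, y is the direction in which the jaws open and shut (so a half turn about z gives the same grasp; the last joint's range is limited). The gripper opens to 88 mm and grips with 3 to 60 N. Pads are 19 mm wide; open, the fingers measure 130 mm over their backs; the gripper's body (78 mm by 193 mm) begins 47 mm behind the grasp point.
Start: joints at [93.111, 20.546, 0.682, 0, -70.136, -16.507], TCP at [0.156, 0.657, 0.227] pointing down, gripper open.
Joint ranges: [-176.03, 176.03], [-82.01, 121.73], [-58.28, 71.71], [-173.87, 95.51], [-174.79, -0.11], [-173.66, 173.66]. Speed limits (degrees/s): [136.94, 136.94, 172.46, 180, 180, 180].

## Interface

Orientations are given as a 3x3 rotation matrix whose columns are the frame's x, y, z axes.
In Python, from rig import robot gives the robot as it stands. Calls block until the motion is done:
- robot.goto(position, orientation): joint-space move of the TCP to a pose.
- robot.servo_line(position, ori=None, speed=0.15): straight line of the TCP; ori=None keeps the orientation; speed is the mean speed in m/s.
- robot.movej(angles): joint-space move.
- robot.move_gripper(opening): opening from 0.0 (shut) to 1.0 (fully open); the grip force is fixed at half the most; returns when the fingers have stopped.
- robot.dwell(seconds).
- robot.ik(position, orientation): joint angles nearest the present ones, or None.
- robot.grab_frame(name): name is "side" or "top" or "wrist"; returns (picture, depth): 420x560x3 uint8, red, green, blue; 420x560 float32, m along the optical axis (not along the pixel's ray), 0 where there is no reading.
- robot.camera_info(name): a dict with "vfov" (degrees; the focal length in pixels is half the picture's height over the tangent of half this angle, whatever the lens; pixels are square), "cx", "cy" (the principal point, pixels), "view" (4x4, takes a point from world to camera coordinates); the wrist camera has in their place "T_tool_cam" (4x4, takes a point from camera to tool coordinates, whose origin is the TCP and whose axes are the flange's). Camera axes: x right, y down, z forward; pixel columns grow to the right and rows downward; lengths in m; the calibration is good to about 2 mm. A picture is of the moment at which its call begins: read the wrist's pose just before it. camera_info takes no time and is no camera call.
A pose or a line that the arm cannot do raises robot.Unreachable and nothing moves.
- robot.job_done(): hands the job in, once; it reports no verdict.
Readings, each from a call of its own:
- robot.read_t(): time.
- robot.read_qpos(): joint angles.
- robot.read_qvel(): joint speeds.
- robot.read_effort(): joint torques, N m.
- robot.read_position(): TCP position.
- robot.read_tcp_rot(): TCP orientation.
- robot.read_force(): force on the tool from outside, world axes, zero at the start.
- robot.read_ft_torque(): the same for the moment, N m.
- robot.read_grip_width(): opening from 0.0 (shut) to 1.0 (fully open).
Only numpy, scipy, OpenCV 4.12 (cv2) and the standard library are available. Lean on these libraries where they do the work, as an engineer would, in place of code of your own. Each camera call takes 0.05 s, during which the arm holds its last target.

## Working session

There is one attempt and no reset: what is moved stays moved. The work goes in short steps, each a Python script; the robot and the scene stay as the last script left them, time stands still between calls to the robot, and variables do not carry over. Pictures are saved under pics/ and viewed, and the job is handed in when it is done.

```bash
ls; mkdir -p pics
python3 - <<'E'
from rig import robot
import cv2,numpy as np,pickle
d={}
for n in("top","side","wrist"):
    p,z=robot.grab_frame(n); i=robot.camera_info(n); d[n]=(p,z,i)
    cv2.imwrite(f"pics/{n}0.png",p[:,:,::-1]); print(n,i)
d['pose']=(robot.read_position(),robot.read_tcp_rot()); print(d['pose'],robot.read_t())
pickle.dump(d,open("f0.pkl","wb"))
E
```

```text
pics
top {'vfov': 44.06604941386125, 'cx': 280.0935471995398, 'cy': 199.94659100030114, 'view': array([[-0.02106196, -0.99977681, -0.00165353,  0.06919384],
       [-0.99038807,  0.02109025, -0.13669923,  0.58928545],
       [ 0.13670359, -0.00124152, -0.99061122,  1.17281781],
       [ 0.        ,  0.        ,  0.        ,  1.        ]])}
side {'vfov': 57.654558217795056, 'cx': 287.3350494912056, 'cy': 209.8061932007533, 'view': array([[ 0.90339644, -0.42835209, -0.01973201, -0.50385173],
       [-0.30841429, -0.61709949, -0.723926  ,  0.27830092],
       [ 0.2979186 ,  0.66007781, -0.68959539,  0.63276404],
       [ 0.        ,  0.        ,  0.        ,  1.        ]])}
wrist {'vfov': 60.636722980262164, 'cx': 283.9316368323625, 'cy': 207.35616324881482, 'T_tool_cam': array([[ 1.76141862e-04, -9.52686750e-01, -3.03953822e-01,
         8.15099752e-02],
       [ 9.99996618e-01,  9.56558913e-04, -2.41865600e-03,
        -8.73919193e-04],
       [ 2.59497126e-03, -3.03952368e-01,  9.52683696e-01,
        -1.57609338e-01],
       [ 0.00000000e+00,  0.00000000e+00,  0.00000000e+00,
         1.00000000e+00]])}
(array([0.1563293 , 0.65628898, 0.22585722]), array([[ 9.72770570e-01, -2.31770133e-01, -1.56289748e-04],
       [-2.31770146e-01, -9.72769792e-01, -1.23736675e-03],
       [ 1.34750712e-04,  1.23989726e-03, -9.99999222e-01]])) 0.15
```

View pics/top0.png

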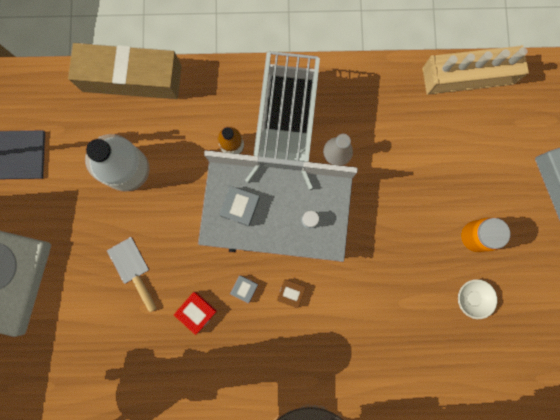

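View pics/side0.png

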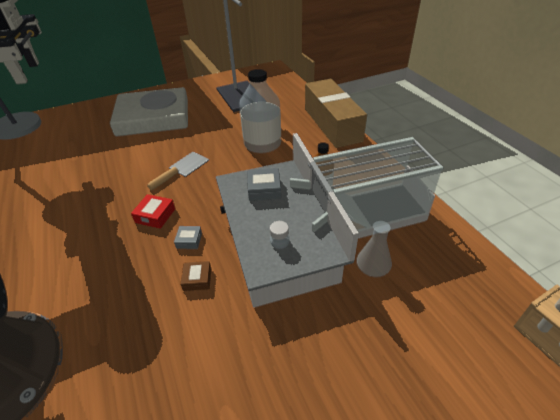

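View pics/wrist0.png

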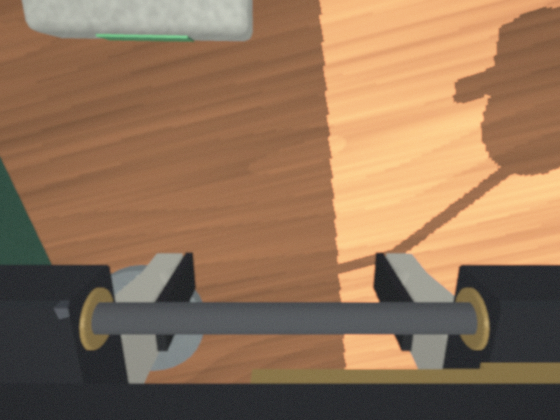

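Run:
```python
import cv2,pickle
d=pickle.load(open("f0.pkl","rb"))
p=d['top'][0][:,:,::-1]
cv2.imwrite("pics/topc.png",cv2.resize(p[140:270,190:365],None,fx=4.5,fy=4.5,interpolation=cv2.INTER_CUBIC))
p=d['side'][0][:,:,::-1]
cv2.imwrite("pics/sidec.png",cv2.resize(p[130:310,200:450],None,fx=3.2,fy=3.2,interpolation=cv2.INTER_CUBIC))
```

```text
(no output)
```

View pics/topc.png

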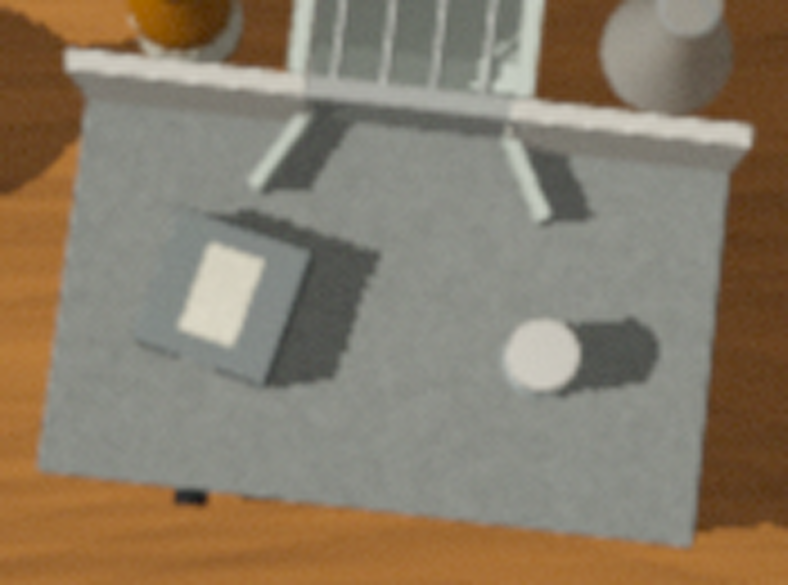

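View pics/sidec.png

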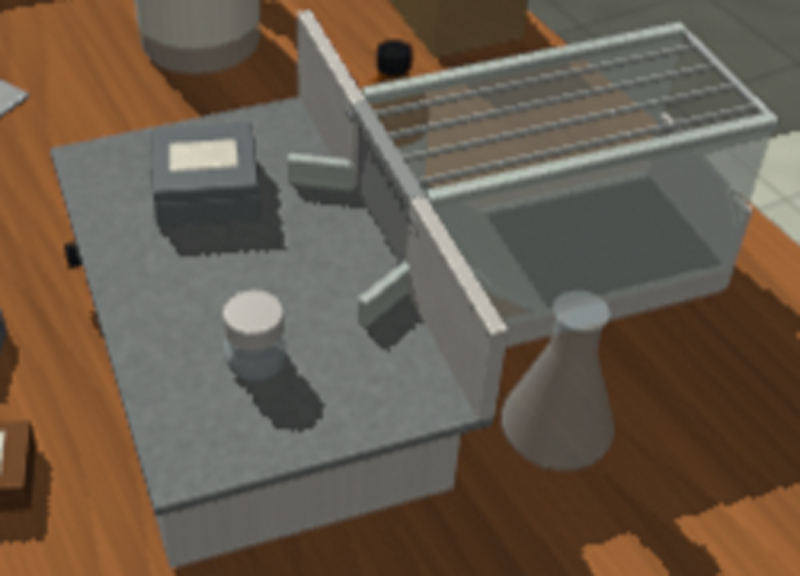

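```bash
cat > h.py <<'E'
import numpy as np,pickle
def ray(i,u,v,z):
    f=210/np.tan(np.radians(i['vfov']/2)); V=i['view']; R=V[:3,:3]; t=V[:3,3]
    c=-R.T@t; r=R.T@np.array([(u-i['cx'])/f,(v-i['cy'])/f,1]); return c+r*(z-c[2])/r[2]
def proj(i,P):
    f=210/np.tan(np.radians(i['vfov']/2)); V=i['view']; q=V[:3,:3]@np.asarray(P)+V[:3,3]
    return np.array([f*q[0]/q[2]+i['cx'],f*q[1]/q[2]+i['cy']])
def fit2(A,B): # B=R A+t
    A=np.array(A,float);B=np.array(B,float);a=A-A.mean(0);b=B-B.mean(0)
    th=np.arctan2((a[:,0]*b[:,1]-a[:,1]*b[:,0]).sum(),(a*b).sum()); R=np.array([[np.cos(th),-np.sin(th)],[np.sin(th),np.cos(th)]])
    t=B.mean(0)-R@A.mean(0); return th,t,np.linalg.norm(A@R.T+t-B,axis=1)
E
python3 - <<'E'
from h import *
d=pickle.load(open("f0.pkl","rb"))
it=d['top'][2]; is_=d['side'][2]
T=lambda x,y,z: ray(it,190+(x+.5)/4.5-.5,140+(y+.5)/4.5-.5,z)[:2]
S=lambda x,y,z: ray(is_,200+(x+.5)/3.2-.5,130+(y+.5)/3.2-.5,z)[:2]
H=[(-.195,.165),(-.195,-.165),(-.005,.165),(-.005,-.165)]
W=[T(40,470,.075),T(692,545,.075),T(85,105,.075),T(727,168,.075)]
th,t,e=fit2(H,W); print('top',np.degrees(th),t,e)
th2,t2,e2=fit2([(-.195,.165),(-.195,-.165),(.005,-.165)],[S(52,150,.075),S(158,508,.075),S(490,425,.075)]); print('side',np.degrees(th2),t2,e2)
R=np.array([[np.cos(th),-np.sin(th)],[np.sin(th),np.cos(th)]])
bx=[T(180,205,.107),T(310,253,.107),T(265,385,.107),T(137,342,.107)]
B=[(.035,.035),(.035,-.035),(-.035,-.035),(-.035,.035)]
bth,bt,be=fit2(B,bx); print('box',np.degrees(bth),bt,be)
print('box hatch',R.T@(bt-t),np.degrees(bth-th))
print('box side', R.T@(S(204,158,.107)-t))
j=T(541,354,.117); print('jar hatch',R.T@(j-t), R.T@(S(253,312,.117)-t), j)
# depth check of heights
z=d['top'][1]; print(z[206,240],z[230,270])
E
```

```text
top -7.316860801882174 [0.6607014  0.05543593] [0.00242327 0.00168098 0.00181054 0.00112434]
side -8.322015105543338 [0.66053091 0.0524782 ] [0.00106313 0.00398386 0.0030584 ]
box -19.657752685231053 [0.57127374 0.14730571] [0.00101636 0.00194245 0.00126902 0.00253334]
box hatch [-0.10039967  0.07973249] -12.34089188334888
box side [-0.09914318  0.07996721]
jar hatch [-0.11335814 -0.07763854] [-0.1127372  -0.07818088] [ 0.53837857 -0.0071335 ]
1.1450843 1.1669743
```

```bash
cat >> h.py <<'E'
YAW=np.radians(-7.6); O=np.array([.6605,.0548])
Rh=np.array([[np.cos(YAW),-np.sin(YAW),0],[np.sin(YAW),np.cos(YAW),0],[0,0,1]])
def W(x,y,z): # hatch coords, z above deck
    return Rh@np.array([x,y,z+.075])+np.array([O[0],O[1],0])
def ori(zt,yt):
    zt=np.array(zt,float);yt=np.array(yt,float); return Rh@np.column_stack([np.cross(yt,zt),yt,zt])
def toH(p): q=Rh.T@(np.asarray(p)-np.array([O[0],O[1],0])); q[2]-=.075; return q
a=np.radians(28); sa,ca=np.sin(a),np.cos(a)
DOWN=[ori([0,0,-1],[s,0,0]) for s in(1,-1)]
LEAN=[ori([sa,0,-ca],[0,s,0]) for s in(1,-1)]
E
python3 - <<'E'
from h import *
from rig import robot
for n,L,pts in(("down",DOWN,[(-.1,.15,.2),(-.1,.15,.017),(-.1,.0445,.017)]),("lean",LEAN,[(-.17,0,.15),(-.17,0,.014),(.006,0,.014)])):
    for k,R in enumerate(L):
        for p in pts:
            q=robot.ik(W(*p),R); print(n,k,p,R[:,0].round(2),None if q is None else np.round(q,1))
d=pickle.load(open("f0.pkl","rb")); print(ray(d['top'][2],100,150,.15))
E
```

```text
down 0 (-0.1, 0.15, 0.2) [0.13 0.99 0.  ] [ 38.5  13.9  -2.3   0.  -73.8 133.9]
down 0 (-0.1, 0.15, 0.017) [0.13 0.99 0.  ] [ 38.5  22.  -16.2   0.  -51.8 133.9]
down 0 (-0.1, 0.0445, 0.017) [0.13 0.99 0.  ] [ 30.6  18.5 -21.6   0.  -49.8 141.8]
down 1 (-0.1, 0.15, 0.2) [-0.13 -0.99  0.  ] [ 38.5  13.9  -2.3   0.  -73.8 -46.1]
down 1 (-0.1, 0.15, 0.017) [-0.13 -0.99  0.  ] [ 38.5  22.  -16.2   0.  -51.8 -46.1]
down 1 (-0.1, 0.0445, 0.017) [-0.13 -0.99  0.  ] [ 30.6  18.5 -21.6   0.  -49.8 -38.2]
lean 0 (-0.17, 0, 0.15) [-0.88  0.12 -0.47] [  44.1  -11.9  -55.2   39.7  -35.2 -172.4]
lean 0 (-0.17, 0, 0.014) [-0.88  0.12 -0.47] None
lean 0 (0.006, 0, 0.014) [-0.88  0.12 -0.47] None
lean 1 (-0.17, 0, 0.15) [ 0.88 -0.12  0.47] [ 44.1 -11.9 -55.2  39.7 -35.2   7.6]
lean 1 (-0.17, 0, 0.014) [ 0.88 -0.12  0.47] None
lean 1 (0.006, 0, 0.014) [ 0.88 -0.12  0.47] None
[0.69241374 0.44259303 0.15      ]
```

Run:
```python
from h import *
from rig import robot
for adeg in(24,26,28,32,36,42,50):
  for x in(-.17,-.1,0.,.006):
    for z in(.014,.018,.03,.05,.1):
      a=np.radians(adeg)
      o=[]
      for yaw in range(-40,41,10):
        y=np.radians(yaw)
        zt=np.array([np.sin(a)*np.cos(y),np.sin(a)*np.sin(y),-np.cos(a)]); yt=-np.array([-np.sin(y),np.cos(y),0])
        q=robot.ik(W(x,0,z),ori(zt,yt)); o.append('-' if q is None else '%d/%d/%d/%d'%(q[2],q[3],q[4],q[5]))
      if z in(.014,.05): print(adeg,x,z,o)
```

```text
24 -0.17 0.014 ['-55/44/-35/-41', '-', '-', '-', '-', '-', '-', '-', '-49/-2/-14/93']
24 -0.17 0.05 ['-52/38/-40/-35', '-56/43/-35/-29', '-', '-', '-', '-', '-', '-55/19/-14/60', '-46/-1/-21/92']
24 -0.1 0.014 ['-49/46/-33/-35', '-53/55/-27/-31', '-57/66/-21/-28', '-', '-', '-', '-', '-48/12/-10/73', '-37/-9/-20/106']
24 -0.1 0.05 ['-45/40/-39/-29', '-49/45/-33/-23', '-53/50/-27/-16', '-55/55/-21/-8', '-57/57/-15/1', '-57/51/-11/17', '-52/30/-12/45', '-43/7/-18/77', '-35/-7/-24/104']
24 0.0 0.014 ['-38/45/-34/-26', '-42/52/-27/-21', '-46/60/-21/-17', '-49/69/-14/-12', '-51/81/-7/-9', '-', '-40/22/-10/58', '-30/-1/-19/92', '-23/-13/-26/115']
24 0.0 0.05 ['-35/39/-38/-21', '-39/43/-32/-14', '-42/47/-26/-6', '-44/49/-21/2', '-45/46/-16/15', '-42/33/-15/37', '-35/14/-18/65', '-28/-1/-23/92', '-22/-11/-30/113']
24 0.006 0.014 ['-37/44/-34/-25', '-42/51/-27/-21', '-45/59/-21/-16', '-48/68/-14/-11', '-50/79/-8/-7', '-', '-39/20/-11/60', '-29/-1/-19/93', '-23/-13/-26/116']
24 0.006 0.05 ['-34/39/-38/-20', '-38/43/-32/-13', '-41/47/-26/-6', '-43/48/-21/3', '-44/45/-16/16', '-41/32/-15/38', '-
[... 4498 characters left out ...]
]
50 -0.1 0.014 ['-', '-', '-', '-', '-', '-45/-132/-19/-123', '-37/-103/-16/-152', '-34/-89/-22/-159', '-31/-81/-31/-159']
50 -0.1 0.05 ['-', '-', '-', '-', '-53/-159/-19/-104', '-', '-', '-', '-31/-73/-29/-172']
50 0.0 0.014 ['-53/93/-48/-74', '-', '-', '-', '-47/-166/-25/-97', '-31/-122/-10/-139', '-26/-90/-10/-170', '-24/-82/-20/-170', '-21/-76/-30/-167']
50 0.0 0.05 ['-51/87/-48/-68', '-', '-', '-', '-43/-161/-16/-102', '-', '-', '-', '-']
50 0.006 0.014 ['-52/93/-48/-73', '-', '-', '-', '-46/-166/-25/-97', '-30/-121/-9/-141', '-25/-89/-10/-171', '-23/-81/-20/-170', '-20/-75/-30/-168']
50 0.006 0.05 ['-51/87/-48/-67', '-', '-', '-', '-42/-162/-16/-103', '-', '-', '-23/-70/-17/173', '-']
```

```bash
cat > p1.py <<'E'
from h import *
from rig import robot
import cv2
R=DOWN[1]
robot.goto([.30,.45,.33],robot.read_tcp_rot())
robot.move_gripper(0.3)
robot.goto(W(-.1,.155,.2),R)
robot.servo_line(W(-.1,.155,.017),speed=.15)
print(robot.read_t(),toH(robot.read_position()),robot.read_force())
for y in(.12,.08,.0455):
    robot.servo_line(W(-.1,y,.017),speed=.06); print(y,toH(robot.read_position()).round(4),robot.read_force().round(1))
p,z=robot.grab_frame("top"); q,_=robot.grab_frame("side")
cv2.imwrite("pics/t1.png",cv2.resize(p[140:270,190:365,::-1],None,fx=4.5,fy=4.5,interpolation=cv2.INTER_CUBIC))
cv2.imwrite("pics/s1.png",cv2.resize(q[100:310,180:450,::-1],None,fx=2.8,fy=2.8,interpolation=cv2.INTER_CUBIC))
print(robot.read_t())
E
python3 p1.py
```

```text
5.0667 [-0.09955     0.15543749  0.01794168] [0.38997488 0.69613379 0.25353437]
0.12 [-0.0998  0.1199  0.0171] [0.6 0.7 0.1]
0.08 [-0.0998  0.08    0.0171] [ 0.5  0.5 -0.5]
0.0455 [-0.1     0.0452  0.017 ] [0.2 0.5 0. ]
7.4417
```

View pics/t1.png

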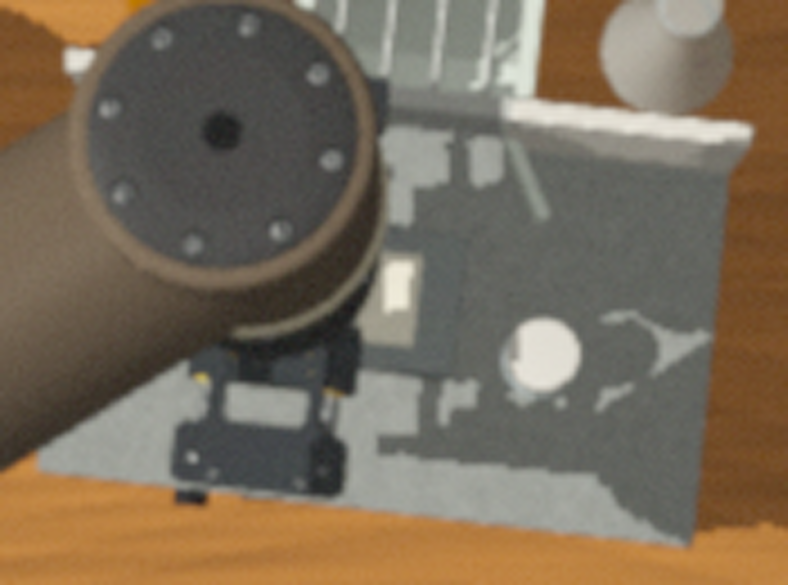

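View pics/s1.png

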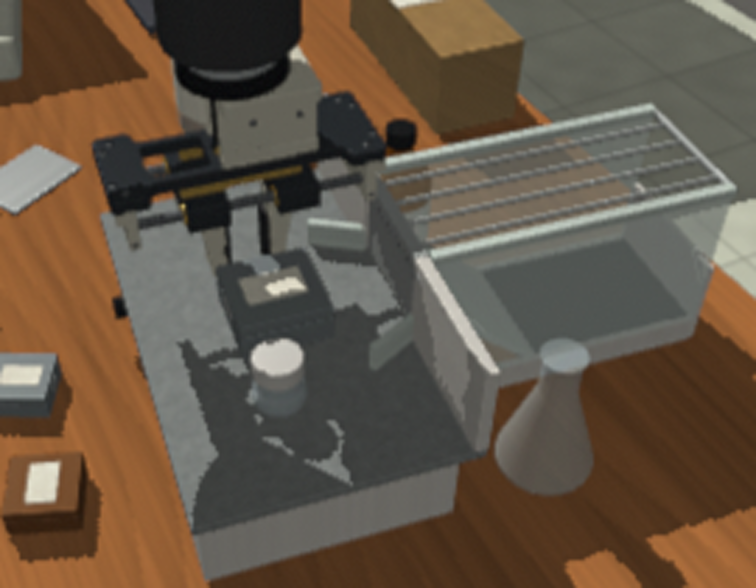

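Run:
```python
from h import *
from rig import robot
it=robot.camera_info("top"); is_=robot.camera_info("side")
T=lambda x,y,z: toH(ray(it,190+(x+.5)/4.5-.5,140+(y+.5)/4.5-.5,z)).round(4)
S=lambda x,y,z: toH(ray(is_,180+(x+.5)/2.8-.5,100+(y+.5)/2.8-.5,z)).round(4)
print('T',T(463,240,.107),T(442,375,.107)); print('S',S(332,308,.107),S(245,343,.107),S(303,252,.107))
# lean feasibility
best=[]
for yd in range(-50,-14,5):
  for ad in range(25,40):
    a=np.radians(ad);y=np.radians(yd)
    fl=np.degrees(np.arctan(np.tan(a)*np.cos(y))); 
    if not 26<fl<30: continue
    roll=np.degrees(np.arctan(np.tan(a)*np.sin(y)))
    zt=np.array([np.sin(a)*np.cos(y),np.sin(a)*np.sin(y),-np.cos(a)])
    for s in(-1,1):
      yt=np.array([0,np.cos(a),zt[1]]);yt=s*yt/np.linalg.norm(yt)
      R=ori(zt,yt)
      ok=[robot.ik(W(x,0,.015),R) is not None for x in(-.13,-.115,-.10,-.08,-.05,0,.012)]
      q=robot.ik(W(.012,0,.015),R); print(yd,ad,s,round(fl,1),round(roll,1),''.join('01'[o] for o in ok),None if q is None else np.round(q,0),R[:,0].round(2))
```

```text
T [-0.06  -0.034  0.032] [-0.1274 -0.0311  0.032 ]
S [-0.0593 -0.0355  0.032 ] [-0.1269 -0.049   0.032 ] [-0.0601  0.0291  0.032 ]
-50 38 -1 26.7 -30.9 1111111 [ 33.  25. -41.  62. -44.   2.] [0.94 0.08 0.34]
-50 38 1 26.7 -30.9 1100000 None [-0.94 -0.08 -0.34]
-50 39 -1 27.5 -31.8 1111111 [ 33.  25. -42.  64. -45.   1.] [0.93 0.09 0.34]
-50 39 1 27.5 -31.8 1110000 None [-0.93 -0.09 -0.34]
-45 35 -1 26.3 -26.3 1111111 [ 31.  23. -43.  65. -39.   0.] [0.93 0.06 0.36]
-45 35 1 26.3 -26.3 1110000 None [-0.93 -0.06 -0.36]
-45 36 -1 27.2 -27.2 1111111 [ 31.  23. -44.  66. -40.  -1.] [0.93 0.07 0.37]
-45 36 1 27.2 -27.2 1111000 None [-0.93 -0.07 -0.37]
-45 37 -1 28.1 -28.1 1111111 [ 31.  23. -44.  68. -40.  -2.] [0.92 0.08 0.38]
-45 37 1 28.1 -28.1 1111100 None [-0.92 -0.08 -0.38]
-45 38 -1 28.9 -28.9 1111111 [ 31.  23. -45.  70. -41.  -4.] [0.92 0.09 0.38]
-45 38 1 28.9 -28.9 1111100 None [-0.92 -0.09 -0.38]
-45 39 -1 29.8 -29.8 1111111 [ 31.  24. -45.  71. -41.  -5.] [0.92 0.1  0.39]
-45 39 1 29.8 -29.8 1111100 None [-0.92 -0.1  -0.39]
-40 33 -1 26.4 -22.7 0111111 [ 28.  21. -45.  68. -3
[... 3059 characters left out ...]
-11.2 0000011 [ 14.  17. -51.  93. -20. 161.] [-0.89  0.03 -0.46]
-20 31 -1 29.5 -11.6 0000000 None [ 0.88 -0.02  0.47]
-20 31 1 29.5 -11.6 0000000 None [-0.88  0.02 -0.47]
-15 27 -1 26.2 -7.5 0000111 [ 15.  16. -50.  85. -16. -13.] [ 0.9  -0.06  0.43]
-15 27 1 26.2 -7.5 0000111 [ 15.  16. -50.  85. -16. 167.] [-0.9   0.06 -0.43]
-15 28 -1 27.2 -7.8 0000011 [ 13.  16. -51.  93. -16. -18.] [ 0.89 -0.06  0.45]
-15 28 1 27.2 -7.8 0000011 [ 13.  16. -51.  93. -16. 162.] [-0.89  0.06 -0.45]
-15 29 -1 28.2 -8.2 0000000 None [ 0.88 -0.05  0.46]
-15 29 1 28.2 -8.2 0000000 None [-0.88  0.05 -0.46]
-15 30 -1 29.1 -8.5 0000000 None [ 0.88 -0.05  0.48]
-15 30 1 29.1 -8.5 0000000 None [-0.88  0.05 -0.48]
```

```bash
cat > s.py <<'E'
from h import *
from rig import robot
bu=np.array([[x,y,z] for x in np.linspace(-.039,.039,27) for y in np.linspace(-.0965,.0965,30) for z in(-.066,-.09,-.13)])
fi=np.array([[x,y,z] for x in(-.0105,.0105) for y in(-.022,0,.022) for z in np.linspace(-.066,0,34)])
res=[]
for ad in np.arange(24,34,1.):
 for yd in range(-40,45,5):
  a=np.radians(ad);y=np.radians(yd)
  if np.tan(a)*np.cos(y)<np.tan(np.radians(25)): continue
  zt=np.array([np.sin(a)*np.cos(y),np.sin(a)*np.sin(y),-np.cos(a)])
  yh=-np.array([-np.sin(y),np.cos(y),0]); xh=np.cross(yh,zt)
  for r in np.radians(range(-40,41,5)):
   yt=np.cos(r)*yh+np.sin(r)*xh; R=ori(zt,yt); Rl=np.column_stack([np.cross(yt,zt),yt,zt])
   for z in(.016,.020):
    cl=9;
    for tx in(-.04,-.02,0,.004):
     P=bu@Rl.T+[tx,0,z]; m=abs(P[:,0])<.007
     if m.any(): cl=min(cl,P[m,2].min()-.074)
     cl=min(cl,P[:,2].min()-.003) 
    F=fi@Rl.T+[.004,0,z]; m=abs(F[:,0])<.006; lin=.064-F[m,2].max()
    if cl<.006 or lin<.004 or abs(yt[0])>.2 or F[:,2].min()<.003: continue
    if all(robot.ik(W(x,0,z),R) is not None for x in(-.045,-.02,.006)): res.append((round(cl*1e3,1),round(lin*1e3,1),ad,yd,round(np.degrees(r)),z,yt.round(2)))
res.sort(key=lambda t:-min(t[0],t[1]))
for r in res[:15]: print(*r)
E
python3 s.py
sed -e 's/if cl<.006 or lin<.004 or abs(yt\[0\])>.2 or F\[:,2\].min()<.003/if cl<-.012 or lin<-.004 or abs(yt[0])>.3 or F[:,2].min()<.001/' -e 's/res\[:15\]/res[:20]/' -e 's/(.016,.020)/(.016,.020,.024)/' s.py > s2.py; python3 s2.py; python3 - <<'E'
E
```

```text
1.7 2.2 26.0 -10 10 0.016 [-0.02 -1.    0.08]
2.1 1.2 28.0 -15 15 0.02 [-0.03 -0.99  0.12]
2.9 1.1 26.0 -10 5 0.016 [-0.1  -0.99  0.04]
2.0 0.3 28.0 -15 10 0.02 [-0.11 -0.99  0.08]
1.4 -0.6 27.0 -15 15 0.02 [-0.03 -0.99  0.12]
-0.9 -1.6 30.0 -20 20 0.024 [-0.04 -0.98  0.17]
1.2 -1.7 27.0 -15 10 0.02 [-0.11 -0.99  0.08]
5.7 -1.8 26.0 -10 10 0.02 [-0.02 -1.    0.08]
-2.0 1.5 26.0 -15 15 0.016 [-0.03 -0.99  0.11]
-2.1 0.2 26.0 -15 10 0.016 [-0.1  -0.99  0.08]
1.8 -2.1 26.0 -10 15 0.016 [ 0.06 -0.99  0.11]
0.5 -2.1 30.0 -20 15 0.024 [-0.12 -0.98  0.13]
-1.7 -2.2 27.0 -15 5 0.016 [-0.18 -0.98  0.04]
-0.2 -2.4 29.0 -20 15 0.024 [-0.12 -0.99  0.13]
2.0 -2.5 26.0 -15 15 0.02 [-0.03 -0.99  0.11]
-2.5 -1.3 27.0 -20 20 0.02 [-0.04 -0.99  0.16]
-2.6 -2.6 27.0 -20 15 0.02 [-0.11 -0.99  0.12]
-2.6 3.4 27.0 -15 15 0.016 [-0.03 -0.99  0.12]
-2.7 -0.9 27.0 -15 20 0.016 [ 0.05 -0.99  0.16]
-2.0 -2.8 26.0 -15 20 0.016 [ 0.05 -0.99  0.15]
```

```bash
sed -e 's/(-.04,-.02,0,.004)/(-.04,-.02,0,.002)/' -e 's/\[.004,0,z\]/[.001,0,z]/' -e 's/np.arange(24,34,1.)/np.arange(25,30,.5)/' -e 's/range(-40,45,5)/range(-18,1,2)/' -e 's/range(-40,41,5)/range(-4,20,4)/' -e 's/(.016,.020)/(.016,.018,.02)/' -e 's/<.003: continue/<.002: continue/' s.py > s2.py; python3 s2.py
```

```text
7.0 6.7 26.5 -10 8 0.02 [-0.05 -1.    0.06]
6.7 5.9 25.5 -8 8 0.018 [-0.01 -1.    0.06]
8.5 5.7 26.0 -8 8 0.02 [-0.01 -1.    0.06]
7.2 4.8 26.0 -10 8 0.02 [-0.05 -1.    0.06]
7.5 4.7 25.5 -10 8 0.02 [-0.05 -1.    0.06]
7.1 4.2 25.5 -8 4 0.018 [-0.08 -1.    0.03]
8.9 4.1 26.0 -8 4 0.02 [-0.08 -1.    0.03]
10.4 4.0 25.5 -6 4 0.02 [-0.04 -1.    0.03]
```

```bash
cat > p2.py <<'E'
from h import *
from rig import robot
import cv2
D=ori([0,0,-1],[0,-1,0])
robot.servo_line(W(-.1,.075,.017),speed=.15)
robot.servo_line(W(-.1,.075,.13),speed=.2)
robot.goto(W(-.17,.0,.13),D)
robot.move_gripper(0.0)
robot.servo_line(W(-.17,0,.017),speed=.15)
print(robot.read_t(),toH(robot.read_position()).round(4),robot.read_force().round(1))
for x in(-.12,-.08,-.055,-.032):
    robot.servo_line(W(x,0,.017),speed=.05); print(x,toH(robot.read_position()).round(4),robot.read_force().round(1))
robot.servo_line(W(-.08,0,.017),speed=.15)
robot.servo_line(W(-.10,0,.13),speed=.2)
p,z=robot.grab_frame("top"); q,_=robot.grab_frame("side")
cv2.imwrite("pics/t2.png",cv2.resize(p[140:270,190:365,::-1],None,fx=4.5,fy=4.5,interpolation=cv2.INTER_CUBIC))
cv2.imwrite("pics/s2.png",cv2.resize(q[100:310,180:450,::-1],None,fx=2.8,fy=2.8,interpolation=cv2.INTER_CUBIC))
q,_=robot.grab_frame("wrist");cv2.imwrite("pics/w2.png",q[:,:,::-1])
print(robot.read_t())
E
python3 p2.py
```

```text
11.4833 [-0.1695  0.0003  0.0177] [-0.7  0.8  0.1]
-0.12 [-0.1201 -0.      0.017 ] [-0.3  0.6  0.4]
-0.08 [-0.0801 -0.0001  0.0169] [-0.1  0.9  0. ]
-0.055 [-0.0549 -0.0001  0.0168] [-0.8  0.4 -0.2]
-0.032 [-0.0318 -0.0001  0.0168] [-0.5 -0.9 -0.3]
16.1833
```

View pics/s2.png

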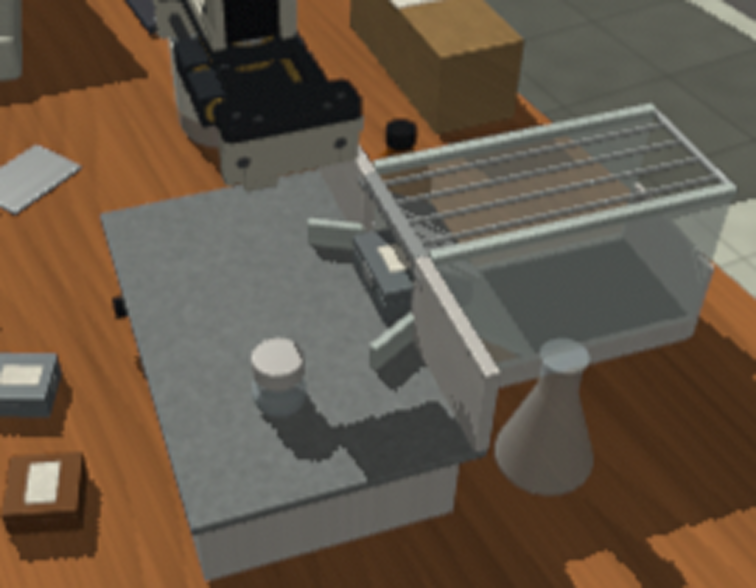

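View pics/w2.png

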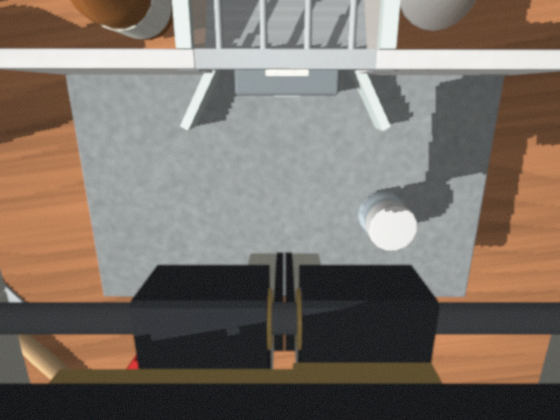

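View pics/t2.png

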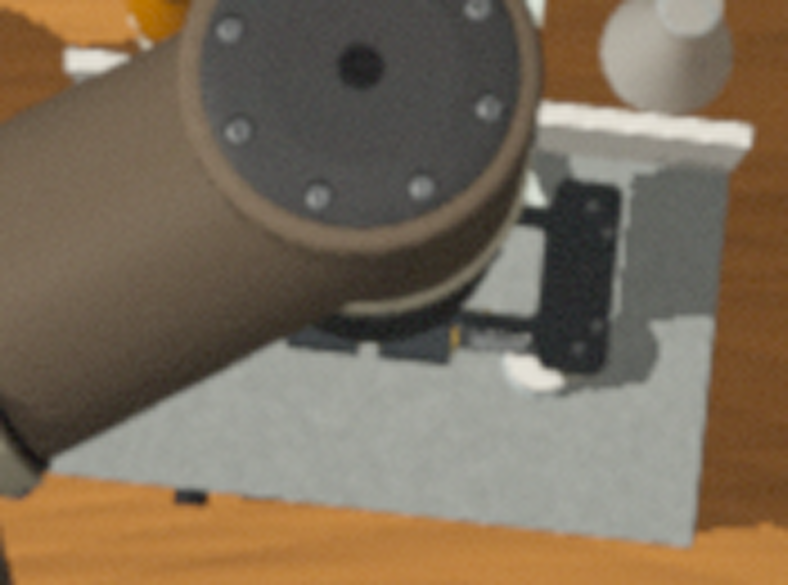

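Run:
```python
from h import *
from rig import robot
i=robot.camera_info("wrist"); p=robot.read_position();R=robot.read_tcp_rot();T=i['T_tool_cam'];f=210/np.tan(np.radians(i['vfov']/2))
def B(u,v,z):
    r=R@T[:3,:3]@np.array([(u-i['cx'])/f,(v-i['cy'])/f,1]); c=p+R@T[:3,3]; return toH(c+r*(z-c[2])/r[2]).round(4)
print('front',B(105,296,.075),B(466,296,.075)); print('box rear lid',B(237,77,.107),B(335,77,.107),'bot',B(238,96,.075),B(337,96,.075))
print('wall top front',B(20,72,.149),B(540,72,.149),'rear',B(20,50,.149),B(540,50,.149))
print('strip ends',B(210,73,.097),B(358,73,.097))
# servo pose feasibility
a=np.radians(26.5);y=np.radians(-10);r=np.radians(8)
```

```text
front [-0.195   0.1637  0.    ] [-0.1948 -0.1639  0.    ]
box rear lid [-0.0091  0.0323  0.032 ] [-0.0091 -0.0328  0.032 ] bot [-0.0215  0.036   0.    ] [-0.0215 -0.0392  0.    ]
wall top front [-0.0081  0.1469  0.074 ] [-0.0081 -0.1402  0.074 ] rear [0.0031 0.1444 0.074 ] [ 0.0031 -0.1378  0.074 ]
strip ends [-0.0062  0.052   0.022 ] [-0.0062 -0.0499  0.022 ]
```

```bash
cat >> h.py <<'E'
def lean(ad=26.5,yd=-10,rd=8):
    a,y,r=np.radians([ad,yd,rd])
    zt=np.array([np.sin(a)*np.cos(y),np.sin(a)*np.sin(y),-np.cos(a)])
    yh=-np.array([-np.sin(y),np.cos(y),0]); xh=np.cross(yh,zt)
    return ori(zt,np.cos(r)*yh+np.sin(r)*xh)
E
cat > p3.py <<'E'
from h import *
from rig import robot
import cv2
L=lean()
robot.goto(W(-.08,0,.10),L); print(robot.read_t(),np.round(robot.read_qpos(),1),toH(robot.read_position()).round(4))
robot.servo_line(W(-.048,0,.02),speed=.05)
print(robot.read_t(),np.round(robot.read_qpos(),1),toH(robot.read_position()).round(4),robot.read_force().round(1))
for x in(-.03,-.015,-.006,-.002):
    robot.servo_line(W(x,0,.0195),speed=.03); print(x,toH(robot.read_position()).round(4),robot.read_force().round(1))
q,_=robot.grab_frame("side")
cv2.imwrite("pics/s3.png",cv2.resize(q[100:310,180:450,::-1],None,fx=2.8,fy=2.8,interpolation=cv2.INTER_CUBIC))
q,_=robot.grab_frame("wrist");cv2.imwrite("pics/w3.png",q[:,:,::-1])
print(robot.read_t())
E
python3 p3.py
```

```text
17.025 [ 32.4   2.5 -50.8  48.3 -27.3   6.2] [-7.930e-02 -1.000e-04  1.004e-01]
18.9 [ 11.8  10.8 -56.9  95.2 -12.7 -24.1] [-0.048   0.0001  0.0201] [0.5 0.8 0.4]
-0.03 [-0.0301 -0.      0.0193] [ 0.3 -0.3  0.1]
-0.015 [-0.015   0.      0.0194] [ 0.7  0.4 -0.3]
-0.006 [-0.0058  0.0001  0.0195] [ 0.3  0.6 -0.2]
-0.002 [-0.0018  0.      0.0195] [-0.3 -0.  -0.2]
21.1333
```

View pics/s3.png

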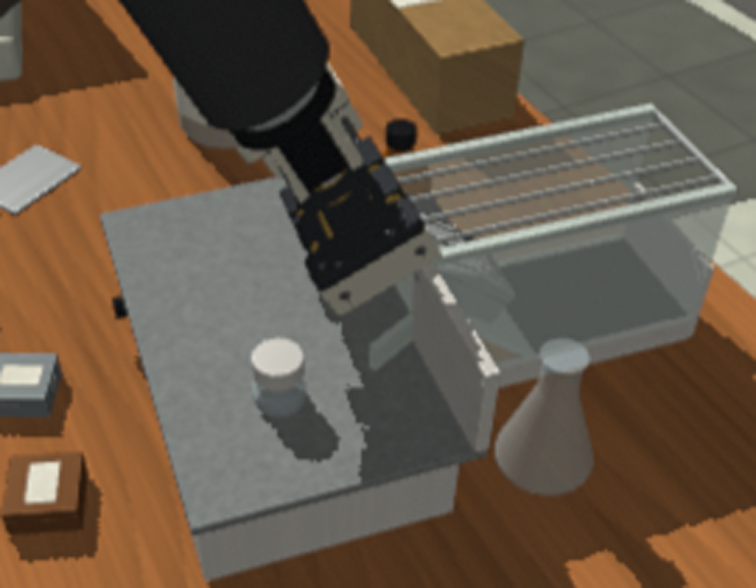

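View pics/w3.png

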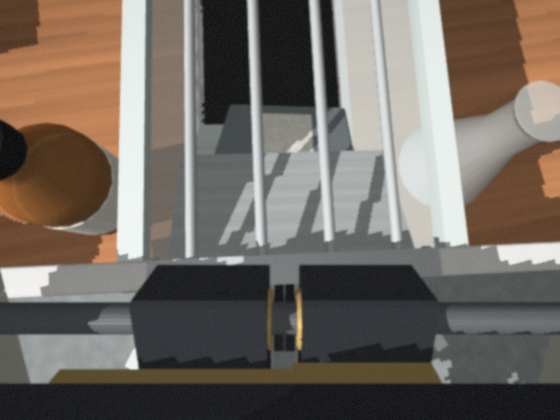

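```bash
cat > p4.py <<'E'
from h import *
from rig import robot
import cv2
_,z0=robot.grab_frame("wrist"); print(z0[130,285],z0[118,340])
for x in(.000,.0015,.003,.0045):
    robot.servo_line(W(x,0,.0195),speed=.02); robot.dwell(.3)
    q,z=robot.grab_frame("wrist"); print(x,toH(robot.read_position()).round(4),robot.read_force().round(1),z[130,285],z[118,340])
    if abs(robot.read_force()).max()>6 or z[130,285]-z0[130,285]>.02: break
cv2.imwrite("pics/w4.png",q[:,:,::-1]); print(robot.read_t())
E
python3 p4.py
```

```text
0.19318423 0.20555416
0.0 [-0.     -0.      0.0195] [-0.1 -0.6  0.1] 0.20101212 0.20551741
0.0015 [ 0.0015 -0.      0.0195] [-0.8  0.1  0.7] 0.20037144 0.20654209
0.003 [ 0.003  -0.      0.0195] [-1.8 -0.2  0.2] 0.20054823 0.20887631
0.0045 [ 0.0044 -0.      0.0194] [-1.5 -0.9 -0.2] 0.20155998 0.20923924
23.5833
```

View pics/w4.png

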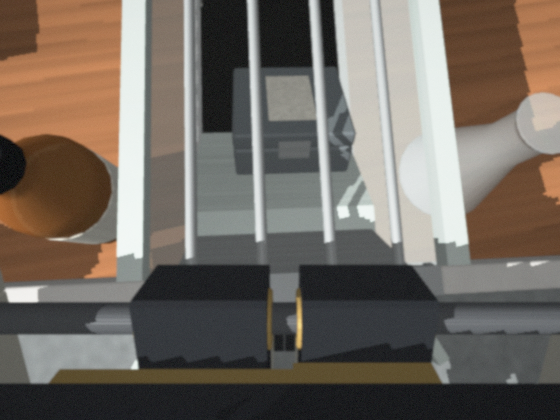

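```bash
cat > p5.py <<'E'
from h import *
from rig import robot
import cv2
robot.servo_line(W(-.048,0,.0195),speed=.05)
robot.servo_line(W(-.08,0,.10),speed=.06)
robot.goto(W(-.16,.02,.22),ori([0,0,-1],[0,-1,0]))
robot.dwell(.5)
q,_=robot.grab_frame("side")
cv2.imwrite("pics/s5.png",cv2.resize(q[100:310,180:450,::-1],None,fx=2.8,fy=2.8,interpolation=cv2.INTER_CUBIC))
q,_=robot.grab_frame("wrist");cv2.imwrite("pics/w5.png",q[:,:,::-1])
print(robot.read_t(),toH(robot.read_position()),robot.read_force())
E
python3 p5.py
```

```text
Traceback (most recent call last):
  File "p5.py", line 4, in <module>
    robot.servo_line(W(-.048,0,.0195),speed=.05)
    ~~~~~~~~~~~~~~~~^^^^^^^^^^^^^^^^^^^^^^^^^^^^
rig.Unreachable: the arm cannot follow that straight line within its joint ranges
```

Retract less, rising slightly once clear of the lintel.

```bash
sed -i 's/^robot.servo_line(W(-.048,0,.0195),speed=.05)/robot.servo_line(W(-.03,0,.0195),speed=.05)\nrobot.servo_line(W(-.048,0,.03),speed=.05)/' p5.py; python3 p5.py
```

```text
27.85 [-0.16000406  0.01995711  0.2199709 ] [0.05867187 0.52489347 0.05537592]
```

View pics/s5.png

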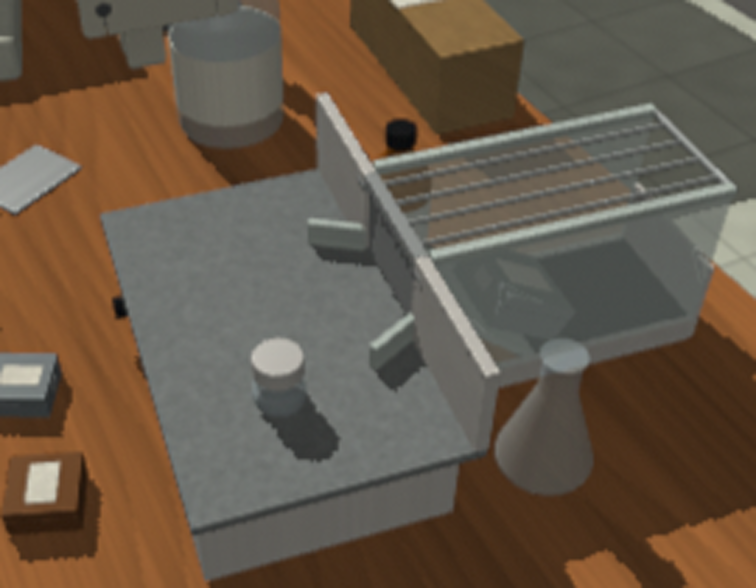

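View pics/w5.png

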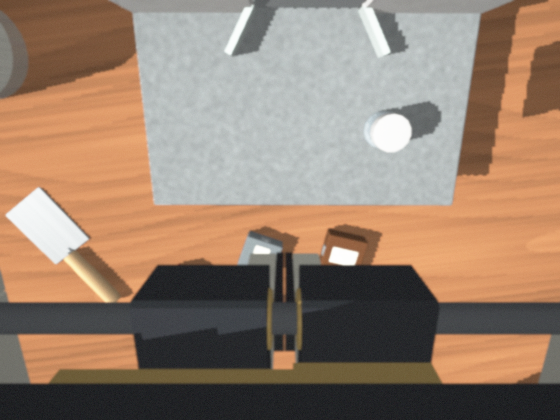

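```bash
cat > p6.py <<'E'
from h import *
from rig import robot
import cv2
robot.goto([.30,.42,.35],ori([0,0,-1],[0,-1,0]))
robot.dwell(.3)
p,z=robot.grab_frame("top"); q,zs=robot.grab_frame("side")
pickle.dump((p,z,q,zs),open("f6.pkl","wb"))
cv2.imwrite("pics/t6.png",cv2.resize(p[40:250,190:365,::-1],None,fx=2.8,fy=2.8,interpolation=cv2.INTER_CUBIC))
cv2.imwrite("pics/s6.png",cv2.resize(q[130:250,300:450,::-1],None,fx=4.8,fy=4.8,interpolation=cv2.INTER_CUBIC))
print(robot.read_t())
E
python3 p6.py
```

```text
29.6917
```

View pics/t6.png

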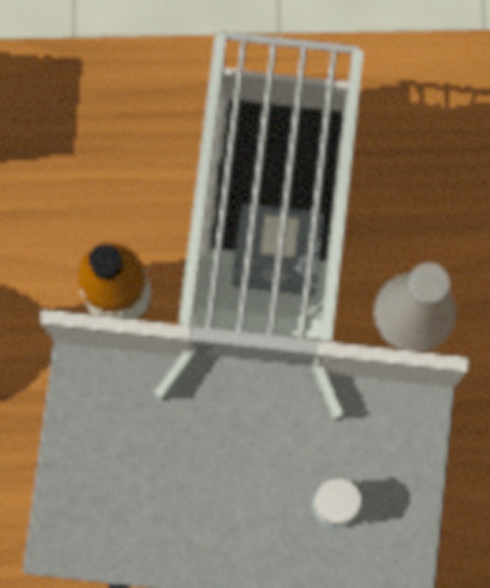

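View pics/s6.png

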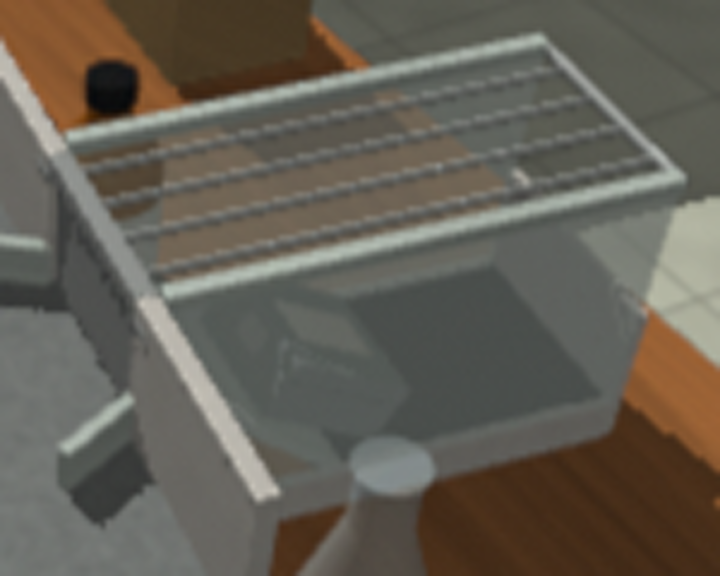

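Run:
```python
from h import *
from rig import robot
p,z,q,zs=pickle.load(open("f6.pkl","rb"))
i=robot.camera_info("top"); f=210/np.tan(np.radians(i['vfov']/2)); V=i['view']
def P(u,v):
    d=z[v,u]; c=np.array([(u-i['cx'])/f*d,(v-i['cy'])/f*d,d]); return toH(V[:3,:3].T@(c-V[:3,3]))
for v in range(70,160,3):
    print(v,[tuple((P(u,v)*1e3).round(0).astype(int)) for u in(278,282,292,300)])
```

```text
70 [(np.int64(240), np.int64(32), np.int64(-21)), (np.int64(241), np.int64(23), np.int64(-20)), (np.int64(243), np.int64(-1), np.int64(-18)), (np.int64(241), np.int64(-20), np.int64(-9))]
73 [(np.int64(241), np.int64(33), np.int64(-42)), (np.int64(240), np.int64(23), np.int64(-37)), (np.int64(242), np.int64(-1), np.int64(-34)), (np.int64(242), np.int64(-21), np.int64(-28))]
76 [(np.int64(240), np.int64(33), np.int64(-59)), (np.int64(241), np.int64(23), np.int64(-59)), (np.int64(240), np.int64(-2), np.int64(-49)), (np.int64(242), np.int64(-21), np.int64(-49))]
79 [(np.int64(233), np.int64(32), np.int64(-60)), (np.int64(233), np.int64(22), np.int64(-57)), (np.int64(234), np.int64(-3), np.int64(-54)), (np.int64(236), np.int64(-22), np.int64(-54))]
82 [(np.int64(224), np.int64(31), np.int64(-57)), (np.int64(225), np.int64(21), np.int64(-58)), (np.int64(229), np.int64(-3), np.int64(-60)), (np.int64(229), np.int64(-23), np.int64(-55))]
85 [(np.int64(217), np.int64(30), np.int64(-58)), (np.int64(217), np.int64(20), np.int64(-57)), (np.int64(219), np.int64(-4), np.int64(-54)), (np.int64(223)
[... 3794 characters left out ...]
64(11), np.int64(-7)), (np.int64(49), np.int64(1), np.int64(-10)), (np.int64(52), np.int64(-22), np.int64(-12)), (np.int64(54), np.int64(-40), np.int64(-12))]
151 [(np.int64(39), np.int64(10), np.int64(-2)), (np.int64(40), np.int64(0), np.int64(-3)), (np.int64(43), np.int64(-22), np.int64(-4)), (np.int64(45), np.int64(-41), np.int64(-7))]
154 [(np.int64(31), np.int64(9), np.int64(0)), (np.int64(32), np.int64(0), np.int64(0)), (np.int64(36), np.int64(-23), np.int64(-4)), (np.int64(37), np.int64(-42), np.int64(-3))]
157 [(np.int64(24), np.int64(8), np.int64(-1)), (np.int64(25), np.int64(-1), np.int64(1)), (np.int64(28), np.int64(-24), np.int64(-3)), (np.int64(30), np.int64(-42), np.int64(-1))]
```

Run:
```python
from h import *
from rig import robot
import cv2
robot.dwell(1.5)
p0,z0,q0,_=pickle.load(open("f6.pkl","rb"))
p,z=robot.grab_frame("top");q,_=robot.grab_frame("side")
print('dimg',np.abs(p.astype(int)-p0)[100:150,260:310].mean(),np.abs(p.astype(int)-p0)[300:,400:].mean(),np.nanmedian((z-z0)[118:130,277:283]))
for n,A,sl in(("t7",p,(slice(85,165),slice(245,320))),("t7b",p0,(slice(85,165),slice(245,320)))):
    cv2.imwrite(f"pics/{n}.png",cv2.resize(A[sl][:,:,::-1],None,fx=5,fy=5,interpolation=cv2.INTER_CUBIC))
d=pickle.load(open("f0.pkl","rb"))
D=np.abs(p.astype(int)-d['top'][0]).sum(2); m=D[50:270,190:370]; 
# jar, flask and reagent patches
for n,u,v in(("jar",311,219),("flask",340,150),("reag",229,138)): print(n,D[v-8:v+9,u-8:u+9].mean())
print(robot.read_t(),robot.read_force())
```

```text
dimg 2.2092 2.5341666666666667 -2.670288e-05
jar 13.387543252595156
flask 12.820069204152249
reag 13.384083044982699
31.2917 [ 0.76313748 -0.21807123 -0.01873265]
```

View pics/t7.png

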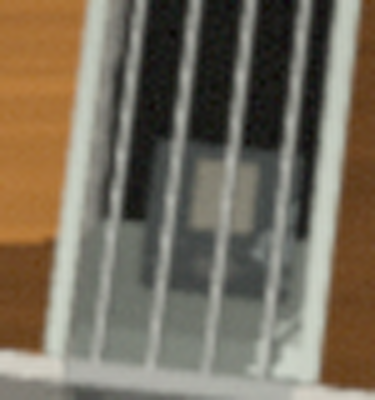

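```bash
python3 -c "
from rig import robot
robot.job_done(); print(robot.read_t())"
```

```text
the job is handed in; nothing more can be done
the job is handed in; nothing more can be done
```

The box went through the flap, over the inner edge and down the slide, and I handed the job in. It has not come to rest flat in the catch tray.

**What I did:**
- I pushed the box sideways with two slightly opened fingers. This squared it up in front of the mouth.
- I pushed it halfway through the flap with the fingers shut and upright.
- I finished with the fingers leaned about 26° under the lintel until it went over the edge, then drew them out.

**What the last checks showed:**
- **Flap:** it looks shut in the side picture, with the fingers out and well clear of the hatch.
- **Box:** its leading edge is on the tray floor and its rear edge still leans on the foot of the slide, tilted about 29°. Its middle is about 100 mm beyond the hinge line, and the tray starts at 104 mm. It did not move over the 1.5 s before hand-in. The fingers cannot reach it there to push it further.
- **Jar, flask and amber bottle:** unchanged between the first and last top pictures.
- **Forces and time:** the force readings I took during the pushes were under about 2 N. The job took about 31 s.

One planned straight retreat was refused as unreachable and nothing moved; I used a slightly different path out.

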